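# Shunt the square-knob block to the pick-out bay of a sliding block tray

## Robot

A 6-joint arm with a two-finger parallel gripper is mounted at the origin on a cart in front of the work surface, level with it; the furniture and walls round the work are solid. World frame = base frame: x ahead of the robot, y to its left, z up, the work surface at z = 0. Lengths are in mm, angles in degrees, forces in N, time in s.
With the tool pointing down it reaches from about 350 to 725 mm from the base axis. Payload 6 kg.
Tool frame: the origin (TCP) lies midway between the tips of the shut fingers; the grasp point (between the pads) lies 19 mm behind it; z points along the fingers, y is the line along which they close (so a half turn about z gives the same grasp; the last joint's range is limited). The gripper opens to 85 mm and grips with 20 to 120 N. Pads are 22 mm wide; open, the fingers measure 114 mm over their backs; the gripper's body (76 mm by 85 mm) begins 54 mm behind the grasp point. The pads swing forward as they close: fully open they stand 13 mm farther back than shut.
Start: joints at [85.468, 2.303, 4.859, 0, -92.561, -19.12], TCP at [240.678, 549.589, 231.261] pointing down, gripper open.
Joint ranges: [-146.85, 146.85], [-73.84, 115.35], [-62.03, 85.46], [-188.31, 113.3], [-161.28, -10.13], [-171.36, 171.36]. Speed limits (degrees/s): [147.25, 147.25, 172.46, 180, 180, 180].

## Interface

Orientations are given as [roll, pitch, yaw] about the fixed x, y, z axes, in that order (R = Rz(yaw) Ry(pitch) Rx(roll)).
In Python, from cell import observe, capture, camera_info, finish_job gives the robot as it stands.
- The arm moves only by the tool jog_arm, never from a script. Its argument "moves" is a list of rows, each a list of 7 numbers: the shift along the tool's x, y, z in m, then the turn, a rotation vector about the tool's x, y, z in rad, then the finger opening in m, from 0 to 0.0854. In form: [[x, y, z, ax, ay, az, gripper], ...]. A call has 1 to 12 rows; each row shifts and turns the commanded pose from where the row before left it, along the tool's axes as they then stand; what a row does not reach is not made up. A row lasts 1/10 s, in which the tool goes at most 50 mm and 8.59 degrees, less where a joint would pass 70% of its speed; a pose out of reach is approached as far as the arm can. A call is refused whole if a number of a shift passes 0.05 or a number of a turn 0.15, either way. A call with a gripper value outside its range is refused whole. The fingers move at their own pace and stop on an object; "newtons" is the grip in N (left out, the last holds). Time passes only in rows, so rows that do not move let the fingers close. It gives the time, the measured TCP pose, the force, the opening and the grip force at its end, in the units of the state.
- observe(): the state, without advancing time (a new reading comes with each control period).
- capture(name): name is "side" or "top" or "wrist"; returns (picture, depth): 384x512x3 uint8, red, green, blue; 384x512 float32, mm along the optical axis (not along the pixel's ray), 0 where there is no reading.
- camera_info(name): a dict with "intrinsics" (3x3 intrinsics, pixels), "k1" (the pictures are not rectified: a ray, as slopes to the right and down, at radius r is drawn at 1 + k1 r^2 times it, then the intrinsics apply), "cam_to_world" (4x4, takes a point from camera to world coordinates). Camera axes: x right, y down, z forward; pixel columns grow to the right and rows downward; lengths in mm; the calibration is good to about 2 mm. A picture is of the moment at which its call begins: read the wrist's pose just before it. camera_info takes no time and is no camera call; for the wrist camera it gives the pose at the moment of the call.
- finish_job(): hands the job in; it is judged then, once.
The state is a dict: "time_s": time; "joint_pos": joint angles; "joint_velocities": joint speeds; "joint_torque": joint torques, N m; "tcp_pos": TCP position; "tool_rot": TCP orientation; "force": force on the tool from outside, world axes, zero at the start; "torque": the same for the moment, N m; "width": finger opening in mm; "grasp_force": force on a finger pad.
Only numpy, scipy, OpenCV 4.12 (cv2) and the standard library are available. Lean on these libraries where they do the work, as an engineer would, in place of code of your own. Each camera call takes 0.05 s, during which the arm holds its last target. There are 200 camera calls.

## Task

In the sorting tray, bring the block with the square knob into the open bay (the front left one without lips), by sliding the blocks one at a time: first slide the block that is there sideways into the empty bay until it meets its stop screw, then draw the square-knob block forward until it meets the front stop screw. The stops are set differently each time, so feel for them, and seat each block with a short steady push of about 10 newtons (never 18 or more) and do not force it if it jams. Keep the blocks flat on the tray's floor, leave the third block in its bay and do not disturb the other things on the bench.

Things in the scene. Friction and masses are not known exactly. Their poses are not given: they have to be found in the camera images.
- tray: Fixed sorting tray, 162 x 162 mm, wood walls (top z 24.5), grey floor (z 6), aluminium lips on the walls (top z 27). Four bays in two rows, no walls between. Origin on the bench top near its middle; x to its back, y to its left; lengths in mm in this frame. Inner wall faces: back x 64.5, left y 64.5, front of side bay x -61.5, right of back row y -61.5. Sliding blocks have about 1.5 mm play each side.
- open_bay (a point): Floor point of the open (pick-out) bay, front left, tray x -40, y 33: the only bay without lips. Its stop is a fixed, rigid screw through the front wall at tray y 33 with a black 12 mm rubber face at z 14 that looks to +x. How far it is screwed in is not measured: face anywhere from tray x -78 to -62; a touching block's centre is 30 mm further in (x -48 to -32).
- side_bay (a point): Floor point of the side bay, front right, tray x -30, y -38, empty at the start, with lips. Its stop is a fixed, rigid screw through the right wall at tray x -30, rubber face at z 14 that looks to +y. How far it is screwed in is not measured: face anywhere from tray y -76 to -60; a touching block's centre is 30 mm further in (y -46 to -30). Screw heads stand 12 to 30 mm out of the walls.
- back_left_bay (a point): Floor point of the back left bay, tray x 33, y 33, with lips; a block here slides in tray -x to the open bay. The lips (on back, left and right walls of the back row, front wall of the side bay) reach 4 to 6 mm over the blocks' edges, 2.5 mm above them, so blocks cannot be lifted out; the right lip of the side bay ends at y -67. A sliding block drags with 1 to 5 N.
- back_right_bay (a point): Floor point of the back right bay, tray x 33, y -30, with lips; the block here stays. The block in the open bay slides in tray -y to the side bay, passing in front of this one.
- square_block: Dark steel block, 60 x 60 x 16 mm, about 0.3 kg, with a square brass knob, 22 x 22 mm, standing 40 mm up from the middle of its top (knob top 62 mm above the bench). Origin in the centre of its underside; its axes are along the tray's. It starts in the back left bay (tray x +33, y +33).
- round_block: Dark steel block, 60 x 60 x 16 mm, about 0.3 kg, with a round brass knob, 22 mm across, standing 40 mm up from the middle of its top (knob top 62 mm above the bench). Origin in the centre of its underside; its axes are along the tray's. It starts either in the open bay (tray x -30, y +33) or in the back right bay (tray x +33, y -30); the bar-knob block has the other of the two.
- bar_block: Dark steel block, 60 x 60 x 16 mm, about 0.3 kg, with a flat bar-shaped brass knob, 14 mm along the block's x and 32 mm along its y, standing 40 mm up from the middle of its top (knob top 62 mm above the bench). Origin in the centre of its underside; its axes are along the tray's. It starts either in the open bay (tray x -30, y +33) or in the back right bay (tray x +33, y -30); the round-knob block has the other of the two.
- spectacles: Purple spectacles lying at the left; bystander. Origin in the centre of its underside.
- frit_0: Small jar with a black cap and blue band, 62 mm tall, at the right; bystander. Origin in the centre of its underside.
- frit_2: Small jar with a black cap and purple band, 62 mm tall, at the right; bystander. Origin in the centre of its underside.
- dropper: Brown dropper bottle, 98 mm tall, at the right; bystander. Origin in the centre of its underside.
- nippers: Blue-handled nippers, 145 mm, lying left of the tray; bystander. Origin in the centre of its underside.
- tape_roll: Roll of blue tape, 69 mm across, 18 mm high, lying close to the tray; bystander. Origin in the centre of its underside.
Things that resemble listed ones, but are neither listed nor needed, are in the scene too. Leave any pink look-alike of the square_block alone.

How it is judged (in metres and radians):
On the way, in this order (a step that is already met when the one before it is completed fails the run):
1. the block from the open bay is in the side bay, pressed on the side stop with over 5 N (gap under 2 mm), the third block is in the back right bay and the square-knob block still in the back left bay ((((x of round_block in the frame of tray between -0.036 and -0.024 m and y of round_block in the frame of tray between -0.05 and -0.026 m and z of round_block in the frame of tray below 0.008 m and y of stop_side_c0 in the frame of round_block above -0.0335 m) and (x of bar_block in the frame of tray between 0.026 and 0.04 m and y of bar_block in the frame of tray between -0.037 and -0.023 m and z of bar_block in the frame of tray below 0.008 m)) or ((x of bar_block in the frame of tray between -0.036 and -0.024 m and y of bar_block in the frame of tray between -0.05 and -0.026 m and z of bar_block in the frame of tray below 0.008 m and y of stop_side_c0 in the frame of bar_block above -0.0335 m) and (x of round_block in the frame of tray between 0.026 and 0.04 m and y of round_block in the frame of tray between -0.037 and -0.023 m and z of round_block in the frame of tray below 0.008 m))) and contact force between any of round_block, bar_block and stop_side_c0 above 5 N and x of square_block in the frame of tray between 0.026 and 0.04 m and y of square_block in the frame of tray between 0.025 and 0.041 m and z of square_block in the frame of tray below 0.008 m), for 0.2 s.
2. the square-knob block is in the open bay, pressed on the front stop with over 5 N (gap under 2 mm) (x of square_block in the frame of tray between -0.052 and -0.028 m and y of square_block in the frame of tray between 0.025 and 0.041 m and z of square_block in the frame of tray below 0.008 m and x of stop_front_c0 in the frame of square_block above -0.0335 m and contact force between square_block and stop_front_c0 above 5 N), for 0.2 s.
At the end, for the whole second after the job is handed in: The square-knob block lies flat in the open bay within 2 mm of touching the front stop, the block that was there lies flat in the side bay within 2 mm of touching the side stop, the third block is within 7 mm of its place in the back right bay, and all are at rest (x of square_block in the frame of tray between -0.052 and -0.028 m and y of square_block in the frame of tray between 0.025 and 0.041 m and z of square_block in the frame of tray below 0.008 m and x of stop_front_c0 in the frame of square_block above -0.0335 m and (((x of round_block in the frame of tray between -0.036 and -0.024 m and y of round_block in the frame of tray between -0.05 and -0.026 m and z of round_block in the frame of tray below 0.008 m and y of stop_side_c0 in the frame of round_block above -0.0335 m) and (x of bar_block in the frame of tray between 0.026 and 0.04 m and y of bar_block in the frame of tray between -0.037 and -0.023 m and z of bar_block in the frame of tray below 0.008 m)) or ((x of bar_block in the frame of tray between -0.036 and -0.024 m and y of bar_block in the frame of tray between -0.05 and -0.026 m and z of bar_block in the frame of tray below 0.008 m and y of stop_side_c0 in the frame of bar_block above -0.0335 m) and (x of round_block in the frame of tray between 0.026 and 0.04 m and y of round_block in the frame of tray between -0.037 and -0.023 m and z of round_block in the frame of tray below 0.008 m))) and linear speed of each of square_block, round_block, bar_block below 0.01 m/s).
It fails at once if a block presses on a stop screw with 18 N or more (contact force between any of square_block, round_block, bar_block and stop_side_c0 above 18 N or contact force between any of square_block, round_block, bar_block and stop_front_c0 above 18 N).
It fails at once if a block is forced against the tray with 40 N or more (contact force between any of square_block, round_block, bar_block and tray above 40 N).
It fails at once if a block is lifted more than 8 mm off the tray's floor (z of any of square_block, round_block, bar_block in the frame of tray above 0.014 m).
It fails at once if a bystander is moved more than 20 mm (distance of any of spectacles, frit_0, frit_2, dropper, nippers, tape_roll from where it was at the start of the episode above 0.02 m).
It also fails if it takes over 61 s, if anything falls off the work surface, if the arm or the gripper's body presses on something with over 40 N, if the wrist force passes 120 N, or if a joint passes its speed limit or range.

## Working session

There is one attempt and no reset: what is moved stays moved. The work goes in short steps, Python scripts to look and compute and a tool call to move; the robot and the scene stay as the last step left them, time stands still between calls to the robot, and variables do not carry over. Pictures are saved under pics/ and viewed, at most 10 in all, crops included, and the job is handed in when it is done.

Besides the shell and the picture viewer there is one more tool, called as name(argument=value, ...) on one line, values as JSON. jog_arm: Moves the arm, as the interface text tells. Its arguments: {"type":"object","properties":{"moves":{"type":"array"},"newtons":{"type":"number"}},"required":["moves"]}

```bash
mkdir -p pics
cat > h.py <<'E'
import numpy as np, cv2
from cell import observe, capture, camera_info
def save(n,img): cv2.imwrite('pics/'+n+'.png',cv2.cvtColor(img,cv2.COLOR_RGB2BGR))
def ray(info,u,v):
    K=np.array(info['intrinsics']);T=np.array(info['cam_to_world'])
    d=np.array([(u-K[0,2])/K[0,0],(v-K[1,2])/K[1,1]]);s=d.copy()
    for _ in range(20): s=d/(1+info['k1']*(s@s))
    return T[:3,3],T[:3,:3]@np.array([s[0],s[1],1.])
def onplane(info,u,v,z):
    o,d=ray(info,u,v);return o+d*(z-o[2])/d[2]
def point(info,depth,u,v):
    o,d=ray(info,u,v);return o+d*depth[int(round(v)),int(round(u))]
E
python3 - <<'E'
from h import *
s=observe();print({k:np.round(v,2).tolist() for k,v in s.items()})
for n in ('top','side'):
    p,d=capture(n);save(n+'0',p);np.savez('/tmp/'+n,p=p,d=d)
    print(n,np.round(camera_info(n)['cam_to_world'],2).tolist())
E
```

```text
{'time_s': 0.0, 'joint_pos': [85.47, 2.34, 4.8, -0.03, -92.56, -19.12], 'joint_velocities': [0.02, -0.01, -0.05, 0.03, -0.04, 0.06], 'joint_torque': [0.0, -36.82, 34.74, 6.93, -0.01, -0.0], 'tcp_pos': [240.47, 549.33, 230.28], 'tool_rot': [179.9, -0.01, -23.65], 'force': [-0.21, -0.37, -0.3], 'torque': [-0.03, -0.02, -0.0], 'grasp_force': 0.0, 'width': 85.64}
top [[0.02, -1.0, 0.09, 418.55], [-1.0, -0.02, -0.02, 63.39], [0.02, -0.09, -1.0, 1300.1], [0.0, 0.0, 0.0, 1.0]]
side [[0.92, -0.23, 0.33, 130.71], [-0.4, -0.52, 0.75, -888.17], [-0.0, -0.82, -0.57, 732.61], [0.0, 0.0, 0.0, 1.0]]
```

```bash
python3 -c "
import cv2,numpy as np
a=cv2.imread('pics/top0.png');cv2.imwrite('pics/top0.png',cv2.resize(a,(800,600)))
"
```

```text
(no output)
```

View pics/top0.png

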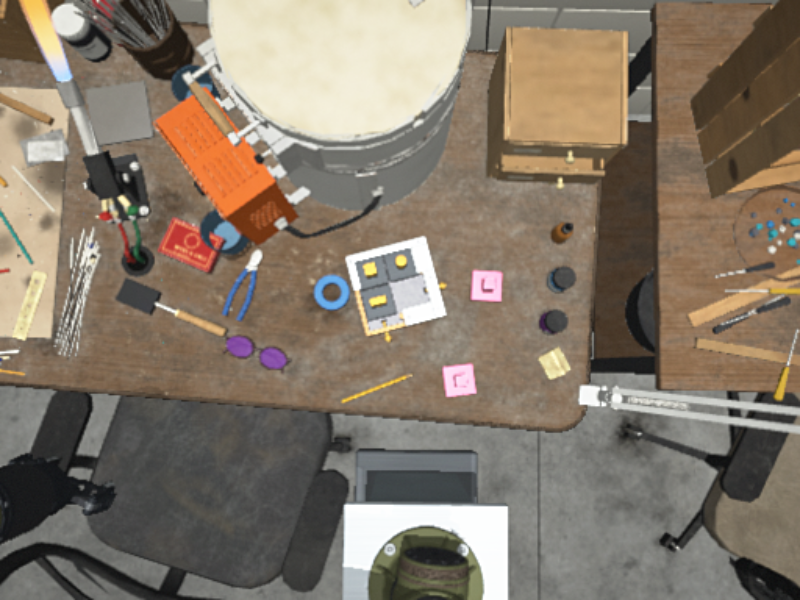

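View pics/side0.png

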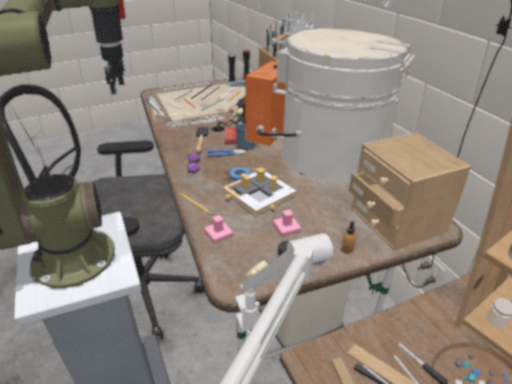

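Top view (800x600): the tray is at (395,285). The knobs are square at back left (370,270), round at back right (401,262) and bar in the open bay (377,300). The pink look-alikes are at (487,285) and (460,380), and the blue tape is just left of the tray at (332,292). So the bar block moves first, then the brass square-knob block. Next I'll measure these and check one close crop.

Run:
```python
from h import *
z=np.load('/tmp/top.npz');p,d=z['p'],z['d'];I=camera_info('top')
x0,y0,x1,y1=200,145,300,225
c=p[y0:y1,x0:x1];save('crop0',cv2.resize(c,(800,640),interpolation=cv2.INTER_CUBIC)[:600])
hsv=cv2.cvtColor(p,cv2.COLOR_RGB2HSV)
m=((hsv[...,0]>20)&(hsv[...,0]<32)&(hsv[...,1]>190)&(hsv[...,2]>170)).astype(np.uint8);m[:y0]=0;m[y1:]=0;m[:,:x0]=0;m[:,x1:]=0
n,l,st,ce=cv2.connectedComponentsWithStats(m)
for i in range(1,n):
    if st[i,4]>=6:
        u,v=ce[i];print(np.round(ce[i],1),st[i,4],'z62',onplane(I,u,v,62)[:2].round(1),'depth',point(I,d,u,v).round(1))
# white tray top
w=((hsv[...,1]<40)&(hsv[...,2]>190)).astype(np.uint8);w[:y0]=0;w[y1:]=0;w[:,:x0]=0;w[:,x1:]=0
dk=w
cn,_=cv2.findContours(w,cv2.RETR_EXTERNAL,cv2.CHAIN_APPROX_NONE)
k=max(cn,key=cv2.contourArea)
r=cv2.minAreaRect(k);b=cv2.boxPoints(r)
print('box',b.round(1).tolist());
W=np.array([onplane(I,*q,26) for q in b]);print(W.round(1).tolist(),'centre',W.mean(0).round(1))
for i in range(4):
    e=W[(i+1)%4]-W[i];print(np.linalg.norm(e).round(1),np.degrees(np.arctan2(e[1],e[0])).round(1))
print(I['intrinsics'],I['k1'])
```

```text
box [[220.10000610351562, 163.8000030517578], [271.70001220703125, 150.0], [285.3999938964844, 201.39999389648438], [233.8000030517578, 215.10000610351562]]
[[633.7, 169.4, 26.0], [680.2, 10.9, 26.0], [521.2, -33.7, 26.0], [476.1, 123.6, 26.0]] centre [577.8  67.6  26. ]
165.3 -73.7
165.1 -164.4
163.6 106.0
164.1 16.2
[[416.67426819   0.         262.15676867]
 [  0.         416.67426819 197.20946877]
 [  0.           0.           1.        ]] 0.029236914487587577
```

View pics/crop0.png

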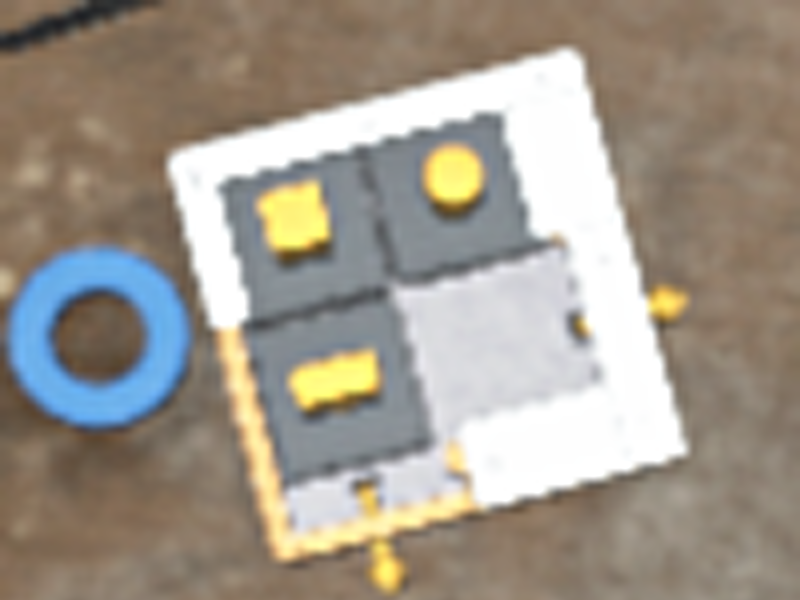

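The close crop (8x, offset 200,145) confirms it. The brass square knob is at back left (294,215), bar in the open bay (335,380), round at back right (453,178). The front stop face is at about (365,482) and the side stop face at about (577,325).

Run:
```python
from h import *
z=np.load('/tmp/top.npz');p,d=z['p'],z['d'];I=camera_info('top')
for n,(u,v),h in (('sq',(294,214),62),('rd',(453,174),62),('bar',(336,378),62),('stopF',(362,482),14),('stopS',(577,325),14)):
    u,v=200+u/8-.5,145+v*640/600/8*600/640-.5
    w=onplane(I,u,v,h);a=np.radians(16);q=w[:2]-[577.8,67.6];print(n,w.round(1),'tray',(np.array([[np.cos(a),np.sin(a)],[-np.sin(a),np.cos(a)]])@q).round(1),point(I,d,u,v).round(1))
w=np.array([541,91.]);print(w)
t=np.array([545,90.])-[240.5,549.3];a=np.radians(16.0)
print('tool x,y', t@[np.cos(a),np.sin(a)], -(t@[-np.sin(a),np.cos(a)]))
```

```text
sq [606.  117.7  62. ] tray [40.9 40.4] [606.  117.7  62.3]
rd [622.4  58.5  62. ] tray [ 40.3 -21.1] [622.5  58.5  61.2]
bar [544.6 100.7  62. ] tray [-22.8  41. ] [544.6 100.7  61.7]
stopF [509.3  91.2  14. ] tray [-59.3  41.6] [508.8  91.1  20.6]
stopS [572.   9.  14.] tray [-21.7 -54.7] [571.3   9.3  19.8]
[541.  91.]
tool x,y 166.1039488864704 525.4390717907461
```

jog_arm(moves=[[0, 0, 0, 0, 0, -0.138, 0.05], [0, 0, 0, 0, 0, -0.138, 0.05], [0, 0, 0, 0, 0, -0.138, 0.05], [0, 0, 0, 0, 0, -0.138, 0.05], [0, 0, 0, 0, 0, -0.14, 0.05]])

```text
time_s: 0.6
tcp_pos: [240.6, 549.4, 230.6]
tool_rot: [179.9, 0.0, 16.3]
force: [-0.9, -0.1, 0.6]
width: 50.3
grasp_force: 0.0
```

jog_arm(moves=[[0.0153, 0.0465, 0, 0, 0, 0, 0.05], [0.0153, 0.0465, 0, 0, 0, 0, 0.05], [0.0153, 0.0465, 0, 0, 0, 0, 0.05], [0.0153, 0.0465, 0, 0, 0, 0, 0.05], [0.0153, 0.0465, 0, 0, 0, 0, 0.05], [0.0153, 0.0465, 0, 0, 0, 0, 0.05], [0.0153, 0.0465, 0, 0, 0, 0, 0.05], [0.0153, 0.0465, 0, 0, 0, 0, 0.05], [0.0153, 0.0465, 0, 0, 0, 0, 0.05], [0.0153, 0.0465, 0, 0, 0, 0, 0.05], [0.0153, 0.0465, 0.02, 0, 0, 0, 0.05], [0, 0, 0.02, 0, 0, 0, 0.05]])

```text
time_s: 1.8
tcp_pos: [543.7, 102.2, 191.5]
tool_rot: [180.0, 0.0, 15.7]
force: [-0.1, 0.1, -0.7]
width: 50.1
grasp_force: 0.0
```

Run:
```python
from h import *
s=observe();print(s['tcp_pos'],s['tool_rot'],s['width'],s['force'])
I=camera_info('wrist');p,d=capture('wrist');save('w1',p);np.savez('/tmp/w1',p=p,d=d);import pickle;pickle.dump(I,open('/tmp/w1.pkl','wb'))
print(np.round(I['cam_to_world'],2).tolist(),I['intrinsics'][0][0])
hsv=cv2.cvtColor(p,cv2.COLOR_RGB2HSV)
m=((hsv[...,0]>15)&(hsv[...,0]<35)&(hsv[...,1]>130)&(hsv[...,2]>120)).astype(np.uint8)
n,l,st,ce=cv2.connectedComponentsWithStats(m)
for i in range(1,n):
    if st[i,4]>=150: print(ce[i].round(1),st[i].tolist(),onplane(I,*ce[i],62).round(1),point(I,d,*ce[i]).round(1))
```

```text
[543.74778708 102.21180981 191.52118391] [1.79950640e+02 1.97578290e-02 1.56633011e+01] 50.074138762378645 [-0.13993588  0.12842404 -0.7048115 ]
[[0.27, -0.93, -0.25, 607.25], [-0.96, -0.26, -0.07, 120.07], [0.0, 0.26, -0.96, 333.68], [0.0, 0.0, 0.0, 1.0]] 300.22419004068564
[255.2 115.8] [243, 104, 24, 25, 542] [603. 118.  62.] [602.9 118.   59.6]
[320.5 115.8] [312, 104, 18, 23, 205] [618.7  62.6  62. ] [618.7  62.5  61.1]
[254.7 183. ] [238, 172, 33, 19, 485] [544.2 102.   62. ] [544.  102.   61.3]
[231.8 295.5] [195, 289, 73, 13, 454] [421.6  92.4  62. ] [382.2  86.5   4.3]
```

View pics/w1.png

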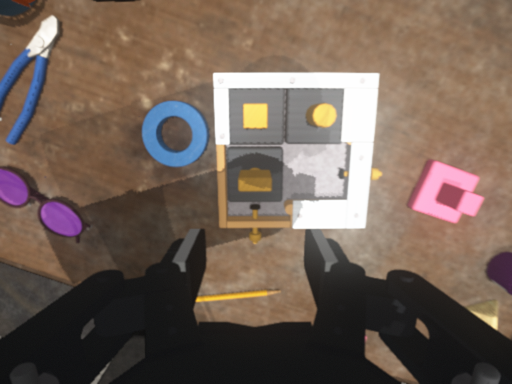

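The wrist view shows the square knob at (255,116), round at (324,116) and bar at (255,181). The front stop face is near (255,206) and the side stop face near (345,173). I'll fit the tray's yaw from its white back edge and right edge.

Run:
```python
from h import *
import pickle
I=pickle.load(open('/tmp/w1.pkl','rb'));z=np.load('/tmp/w1.npz');p,d=z['p'],z['d']
hsv=cv2.cvtColor(p,cv2.COLOR_RGB2HSV)
w=((hsv[...,1]<40)&(hsv[...,2]>185))
g=cv2.cvtColor(p,cv2.COLOR_RGB2GRAY).astype(float)
def fit(P):
    P=np.array(P);l=cv2.fitLine(P.astype(np.float32),cv2.DIST_HUBER,0,.01,.01).ravel();a=np.degrees(np.arctan2(l[1],l[0]));return a.round(2),l[2:].round(1)
def edge(prof): k=np.argmax(np.abs(np.diff(prof)));return k+.5
B=[onplane(I,u,65+edge(g[65:82,u]),27)[:2] for u in range(220,372,4)]
print('back',fit(B))
R=[onplane(I,360+edge(g[v,360:386]),v,27)[:2] for v in list(range(85,160,3))+list(range(190,220,3))]
print('right',fit(R))
L=[onplane(I,205+edge(g[v,205:222]),v,27)[:2] for v in range(82,138,3)]
print('left',fit(L))
for u,v in ((255,206),(256,212),(346,173),(351,173)):print(u,v,onplane(I,u,v,14).round(1),point(I,d,u,v).round(1))
```

```text
back (np.float32(-73.97), array([649. , 104.4], dtype=float32))
right (np.float32(15.86), array([606.6,  -6.6], dtype=float32))
left (np.float32(15.88), array([599.4, 159.6], dtype=float32))
255 206 [507.7  91.4  14. ] [508.4  91.6  16.1]
256 212 [501.2  88.4  14. ] [502.   88.6  16.2]
346 173 [570.8   6.   14. ] [571.1   6.7  16.2]
351 173 [572.4   0.7  14. ] [573.8   5.6  27.3]
```

jog_arm(moves=[[0, 0, 0.03, 0, 0, -0.004, 0.05], [0, 0, 0.04, 0, 0, 0, 0.05], [0, 0, 0.04, 0, 0, 0, 0.05], [0, 0, 0.03, 0, 0, 0, 0.05], [0, 0, 0.018, 0, 0, 0, 0.05], [0, 0, 0, 0, 0, 0, 0.05], [0, 0, 0, 0, 0, 0, 0.05]])

```text
time_s: 2.55
tcp_pos: [542.1, 106.9, 35.3]
tool_rot: [180.0, -0.0, 16.3]
force: [-0.7, 0.3, 1.0]
width: 50.0
grasp_force: 0.0
```

jog_arm(moves=[[0.0005, 0.0057, 0, 0, 0, 0.006, 0.05], [0, 0, 0, 0, 0, 0, 0.05], [0, 0, 0, 0, 0, 0, 0.05]])

```text
time_s: 2.85
tcp_pos: [544.5, 101.2, 35.5]
tool_rot: [-180.0, -0.1, 15.9]
force: [-0.1, 0.7, 0.9]
width: 50.0
grasp_force: 0.0
```

Run:
```python
from h import *
s=observe();print(s['tcp_pos'],s['tool_rot'],s['width'],s['force'])
p,d=capture('wrist');save('w2',p)
```

```text
[544.54288196 101.2003719   35.47345933] [-1.79983513e+02 -9.19103052e-02  1.58608047e+01] 49.98247883449668 [-0.11341721  0.659934    0.88503766]
```

View pics/w2.png

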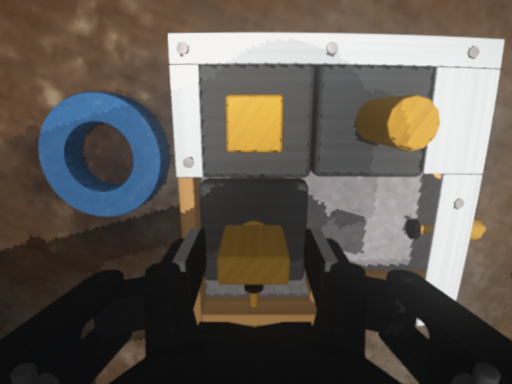

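The bar knob (254,255) sits centred between the fingers (about 200 and 310). Closing now.

jog_arm(moves=[[0, 0, 0, 0, 0, 0, 0.026], [0, 0, 0, 0, 0, 0, 0.026], [0, 0, 0, 0, 0, 0, 0.026], [0, 0, 0, 0, 0, 0, 0.026], [0, 0, 0, 0, 0, 0, 0.026]], newtons=30)

```text
time_s: 3.4
tcp_pos: [544.2, 101.3, 34.8]
tool_rot: [-180.0, -0.0, 15.9]
force: [-1.5, 2.0, 3.4]
width: 31.5
grasp_force: 31.6
```

jog_arm(moves=[[0, 0.003, 0, 0, 0, 0, 0.026], [0, 0.005, 0, 0, 0, 0, 0.026], [0, 0.005, 0, 0, 0, 0, 0.026], [0, 0.005, 0, 0, 0, 0, 0.026], [0, 0.005, 0, 0, 0, 0, 0.026], [0, 0.003, 0, 0, 0, 0, 0.026], [0, 0, 0, 0, 0, 0, 0.026]])

```text
time_s: 4.1
tcp_pos: [551.7, 75.5, 34.8]
tool_rot: [180.0, -0.1, 15.9]
force: [0.5, 2.3, 4.8]
width: 31.1
grasp_force: 31.9
```

jog_arm(moves=[[0, 0.004, 0, 0, 0, 0, 0.026], [0, 0.005, 0, 0, 0, 0, 0.026], [0, 0.005, 0, 0, 0, 0, 0.026], [0, 0.005, 0, 0, 0, 0, 0.026], [0, 0.005, 0, 0, 0, 0, 0.026], [0, 0.003, 0, 0, 0, 0, 0.026], [0, 0.002, 0, 0, 0, 0, 0.026], [0, 0, 0, 0, 0, 0, 0.026]])

```text
time_s: 4.9
tcp_pos: [559.5, 48.1, 34.8]
tool_rot: [180.0, -0.1, 15.9]
force: [0.4, 3.8, 5.3]
width: 31.6
grasp_force: 32.0
```

jog_arm(moves=[[0, 0.002, 0, 0, 0, 0, 0.026], [0, 0.002, 0, 0, 0, 0, 0.026], [0, 0.001, 0, 0, 0, 0, 0.026], [0, 0.001, 0, 0, 0, 0, 0.026], [0, 0.0005, 0, 0, 0, 0, 0.026], [0, 0, 0, 0, 0, 0, 0.026]])

```text
time_s: 5.5
tcp_pos: [561.2, 42.1, 34.8]
tool_rot: [-180.0, -0.0, 15.9]
force: [0.1, 4.3, 5.5]
width: 31.1
grasp_force: 32.0
```

jog_arm(moves=[[0, 0.0005, 0, 0, 0, 0, 0.026], [0, 0.0005, 0, 0, 0, 0, 0.026], [0, 0.0005, 0, 0, 0, 0, 0.026], [0, 0.0005, 0, 0, 0, 0, 0.026]])

```text
time_s: 5.9
tcp_pos: [561.5, 40.7, 34.8]
tool_rot: [-179.9, -0.0, 15.9]
force: [-2.9, 7.8, 6.8]
width: 31.5
grasp_force: 32.2
```

jog_arm(moves=[[0, 0, 0, 0, 0, 0, 0.026], [0, 0, 0, 0, 0, 0, 0.026]])

```text
time_s: 6.1
tcp_pos: [561.5, 40.8, 34.8]
tool_rot: [-179.9, -0.0, 15.9]
force: [-2.4, 6.7, 7.0]
width: 31.3
grasp_force: 32.1
```

Run:
```python
from h import *
s=observe();print(s['tcp_pos'],s['tool_rot'],s['width'],s['force'],s['torque'])
I=camera_info('wrist');p,d=capture('wrist');save('w3',p)
hsv=cv2.cvtColor(p,cv2.COLOR_RGB2HSV)
m=((hsv[...,0]>15)&(hsv[...,0]<35)&(hsv[...,1]>130)&(hsv[...,2]>120)).astype(np.uint8)
n,l,st,ce=cv2.connectedComponentsWithStats(m)
for i in range(1,n):
    if st[i,4]>=300:
        w=onplane(I,*ce[i],62);print(ce[i].round(1),st[i].tolist(),w.round(1),'tray',(w[:2]@[.9615,.2748]-580.2).round(1),(w[:2]@[-.2748,.9615]+84.5).round(1))
```

```text
[561.5212614   40.75566888  34.80326335] [-1.79949088e+02 -4.70713235e-02  1.59011158e+01] 31.290093340060928 [-2.37327463  6.66893574  7.04477568] [ 2.29906747  0.69853477 -0.01086221]
[251.1 121.2] [223, 93, 57, 57, 2463] [620.8  58.9  62. ] tray 32.9 -29.4
[ 92.2 123.6] [62, 95, 60, 58, 3032] [603.7 117.1  62. ] tray 32.5 31.2
[ 85.7 275.9] [79, 261, 15, 32, 324] [537.5 111.2  62. ] tray -32.9 43.7
```

View pics/w3.png

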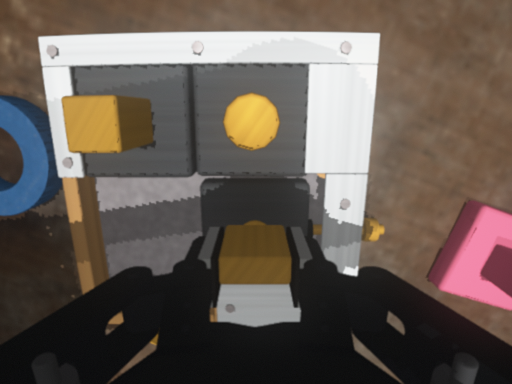

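The bar block is centred in the side bay region, its right edge at about (308,230), with the brass screw visible at (320,230). I'll zoom in there.

Run:
```python
import cv2
a=cv2.imread('pics/w3.png')[165:290,190:385];a=cv2.convertScaleAbs(a,alpha=1.8,beta=20)
cv2.imwrite('pics/w3c.png',cv2.resize(a,None,fx=4,fy=4,interpolation=cv2.INTER_CUBIC))
```

```text
(no output)
```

View pics/w3c.png

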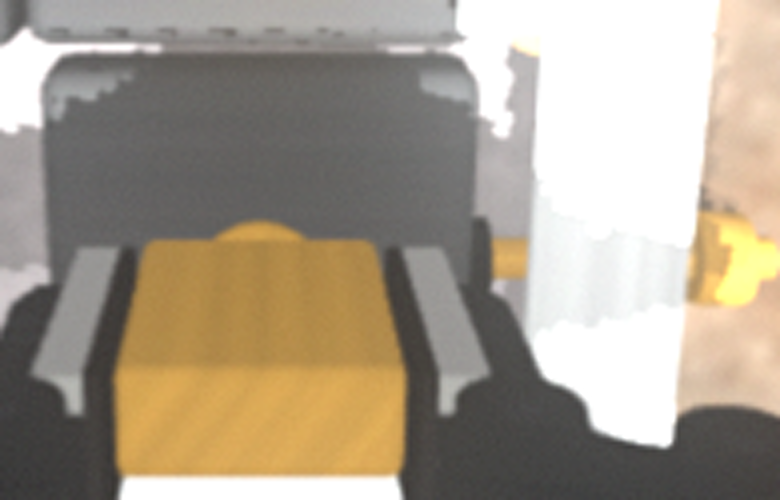

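The crop shows the black rubber face touching the block's right edge (478,250), so this is the stop. Pressing gently now.

jog_arm(moves=[[0, 0.0005, 0, 0, 0, 0, 0.026], [0, 0, 0, 0, 0, 0, 0.026]])

```text
time_s: 6.35
tcp_pos: [561.5, 40.7, 34.8]
tool_rot: [-179.9, -0.0, 15.9]
force: [-2.9, 8.0, 7.5]
width: 31.7
grasp_force: 32.2
```

jog_arm(moves=[[0, 0.0005, 0, 0, 0, 0, 0.026], [0, 0, 0, 0, 0, 0, 0.026]])

```text
time_s: 6.55
tcp_pos: [561.6, 40.7, 34.9]
tool_rot: [-179.9, -0.1, 15.9]
force: [-3.9, 9.4, 8.6]
width: 31.0
grasp_force: 32.3
```

jog_arm(moves=[[0, 0.0005, 0, 0, 0, 0, 0.026], [0, 0.0005, 0, 0, 0, 0, 0.026], [0, 0, 0, 0, 0, 0, 0.026], [0, 0, 0, 0, 0, 0, 0.026], [0, 0, 0, 0, 0, 0, 0.026], [0, 0, 0, 0, 0, 0, 0.026], [0, 0, 0, 0, 0, 0, 0.026]])

```text
time_s: 7.25
tcp_pos: [561.6, 40.6, 34.9]
tool_rot: [-179.8, -0.1, 15.9]
force: [-7.3, 13.8, 9.2]
width: 31.3
grasp_force: 32.5
```

jog_arm(moves=[[0, -0.0005, 0, 0, 0, 0, 0.026], [0, -0.0005, 0, 0, 0, 0, 0.026], [0, -0.0005, 0, 0, 0, 0, 0.026], [0, 0, 0, 0, 0, 0, 0.026]])

```text
time_s: 7.65
tcp_pos: [561.5, 40.7, 34.8]
tool_rot: [-179.9, -0.0, 15.9]
force: [-3.1, 8.2, 7.6]
width: 31.5
grasp_force: 32.2
```

jog_arm(moves=[[0, 0, 0, 0, 0, 0, 0.045], [0, 0, 0, 0, 0, 0, 0.045], [0, 0, 0, 0, 0, 0, 0.045], [0, 0, 0, 0, 0, 0, 0.045]])

```text
time_s: 8.05
tcp_pos: [561.1, 39.0, 33.8]
tool_rot: [180.0, 0.1, 15.9]
force: [0.6, 0.1, 1.0]
width: 45.2
grasp_force: 0.0
```

jog_arm(moves=[[0, 0, -0.03, 0, 0, 0, 0.045], [0, 0, -0.045, 0, 0, 0, 0.045], [0.031, -0.032, 0, 0, 0, 0, 0.045], [0.0313, -0.0319, 0, 0, 0, 0, 0.045]])

```text
time_s: 8.45
tcp_pos: [605.4, 118.5, 112.1]
tool_rot: [-180.0, -0.3, 15.8]
force: [1.2, -0.2, -0.0]
width: 45.1
grasp_force: 0.0
```

jog_arm(moves=[[0, 0, 0, 0, 0, 0.143, 0.045], [0, 0, 0, 0, 0, 0.143, 0.045], [0, 0, 0, 0, 0, 0.143, 0.045], [0, 0, 0, 0, 0, 0.143, 0.045], [0, 0, 0, 0, 0, 0.143, 0.045], [0, 0, 0, 0, 0, 0.143, 0.045], [0, 0, 0, 0, 0, 0.143, 0.045], [0, 0, 0, 0, 0, 0.143, 0.045], [0, 0, 0, 0, 0, 0.143, 0.045], [0, 0, 0, 0, 0, 0.143, 0.045], [0, 0, 0, 0, 0, 0.141, 0.045], [0, 0, 0, 0, 0, 0, 0.045]])

```text
time_s: 9.65
tcp_pos: [603.8, 117.8, 109.0]
tool_rot: [180.0, -0.0, -74.2]
force: [-0.2, 0.1, -0.4]
width: 44.8
grasp_force: 0.0
```

Run:
```python
from h import *
s=observe();print(s['tcp_pos'],s['tool_rot'],s['width'],s['force'])
I=camera_info('wrist');p,d=capture('wrist');save('w4',p)
hsv=cv2.cvtColor(p,cv2.COLOR_RGB2HSV)
m=((hsv[...,0]>15)&(hsv[...,0]<35)&(hsv[...,1]>130)&(hsv[...,2]>120)).astype(np.uint8)
n,l,st,ce=cv2.connectedComponentsWithStats(m)
for i in range(1,n):
    if st[i,4]>=300:
        w=onplane(I,*ce[i],62);print(ce[i].round(1),st[i].tolist(),w.round(1),'tray',(w[:2]@[.9615,.2748]-580.2).round(1),(w[:2]@[-.2748,.9615]+84.5).round(1))
```

```text
[603.83172436 117.77550505 109.00800503] [ 1.79956039e+02 -1.97392014e-02 -7.42165547e+01] 44.840252122450536 [-0.15034328  0.14115945 -0.43664789]
[354.7 116.5] [343, 91, 25, 52, 1111] [561.3  40.2  62. ] tray -29.5 -31.1
[254.  118.7] [237, 102, 35, 35, 917] [620.6  58.7  62. ] tray 32.7 -29.6
[497.5 228.6] [487, 159, 21, 139, 953] [435.6  82.7  62. ] tray -138.7 44.3
```

View pics/w4.png

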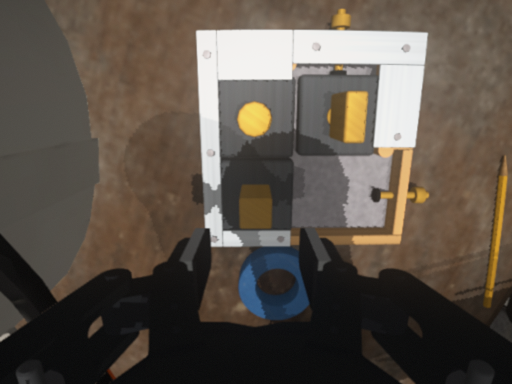

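The wrist view shows the bar block in the side bay (knob 355,117), still on its stop screw. The square knob (255,205) is between the fingers and the front stop face is at (376,195). Descending to grip.

jog_arm(moves=[[0.0005, 0, 0.03, 0, 0, 0, 0.045], [0, 0, 0.03, 0, 0, 0, 0.045], [0, 0, 0.014, 0, 0, 0, 0.045], [0, 0, 0, 0, 0, 0, 0.045], [0, 0, 0, 0, 0, 0, 0.016], [0, 0, 0, 0, 0, 0, 0.016], [0, 0, 0, 0, 0, 0, 0.016], [0, 0, 0, 0, 0, 0, 0.016], [0, 0, 0, 0, 0, 0, 0.016]], newtons=30)

```text
time_s: 10.6
tcp_pos: [605.2, 118.0, 37.5]
tool_rot: [-179.8, -0.0, -74.1]
force: [0.3, 0.1, 5.3]
width: 21.7
grasp_force: 33.0
```

jog_arm(moves=[[0, 0.003, 0, 0, 0, 0, 0.016], [0, 0.005, 0, 0, 0, 0, 0.016], [0, 0.005, 0, 0, 0, 0, 0.016], [0, 0.005, 0, 0, 0, 0, 0.016], [0, 0.005, 0, 0, 0, 0, 0.016], [0, 0.003, 0, 0, 0, 0, 0.016], [0, 0, 0, 0, 0, 0, 0.016]])

```text
time_s: 11.3
tcp_pos: [580.4, 111.0, 37.5]
tool_rot: [-179.7, 0.0, -74.1]
force: [2.7, 1.9, 6.8]
width: 21.6
grasp_force: 33.1
```

jog_arm(moves=[[0, 0.004, 0, 0, 0, 0, 0.016], [0, 0.005, 0, 0, 0, 0, 0.016], [0, 0.005, 0, 0, 0, 0, 0.016], [0, 0.005, 0, 0, 0, 0, 0.016], [0, 0.005, 0, 0, 0, 0, 0.016], [0, 0.003, 0, 0, 0, 0, 0.016], [0, 0.002, 0, 0, 0, 0, 0.016], [0, 0, 0, 0, 0, 0, 0.016]])

```text
time_s: 12.1
tcp_pos: [552.7, 103.2, 37.5]
tool_rot: [-179.7, 0.0, -74.1]
force: [3.6, 1.3, 6.4]
width: 21.8
grasp_force: 33.1
```

jog_arm(moves=[[0, 0.002, 0, 0, 0, 0, 0.016], [0, 0.002, 0, 0, 0, 0, 0.016], [0, 0.001, 0, 0, 0, 0, 0.016], [0, 0.001, 0, 0, 0, 0, 0.016], [0, 0.0005, 0, 0, 0, 0, 0.016], [0, 0, 0, 0, 0, 0, 0.016]])

```text
time_s: 12.7
tcp_pos: [546.8, 101.5, 37.6]
tool_rot: [-179.7, 0.0, -74.1]
force: [4.7, 1.5, 6.7]
width: 21.2
grasp_force: 33.0
```

jog_arm(moves=[[0, 0.0005, 0, 0, 0, 0, 0.016], [0, 0.0005, 0, 0, 0, 0, 0.016], [0, 0.0005, 0, 0, 0, 0, 0.016], [0, 0.0005, 0, 0, 0, 0, 0.016], [0, 0, 0, 0, 0, 0, 0.016]])

```text
time_s: 13.2
tcp_pos: [544.9, 100.9, 37.6]
tool_rot: [-179.7, 0.0, -74.1]
force: [5.0, 1.8, 5.9]
width: 21.3
grasp_force: 33.0
```

jog_arm(moves=[[0, 0.0005, 0, 0, 0, 0, 0.016], [0, 0.0005, 0, 0, 0, 0, 0.016], [0, 0.0005, 0, 0, 0, 0, 0.016], [0, 0.0005, 0, 0, 0, 0, 0.016], [0, 0, 0, 0, 0, 0, 0.016]])

```text
time_s: 13.7
tcp_pos: [543.0, 100.4, 37.6]
tool_rot: [-179.7, 0.0, -74.1]
force: [5.3, 2.3, 6.0]
width: 21.6
grasp_force: 33.0
```

jog_arm(moves=[[0, 0.0005, 0, 0, 0, 0, 0.016], [0, 0.0005, 0, 0, 0, 0, 0.016], [0, 0.0005, 0, 0, 0, 0, 0.016], [0, 0.0005, 0, 0, 0, 0, 0.016], [0, 0, 0, 0, 0, 0, 0.016]])

```text
time_s: 14.2
tcp_pos: [541.1, 99.9, 37.6]
tool_rot: [-179.7, 0.0, -74.1]
force: [4.4, 1.7, 6.1]
width: 21.5
grasp_force: 33.0
```

jog_arm(moves=[[0, 0.0005, 0, 0, 0, 0, 0.016], [0, 0.0005, 0, 0, 0, 0, 0.016], [0, 0.0005, 0, 0, 0, 0, 0.016], [0, 0, 0, 0, 0, 0, 0.016]])

```text
time_s: 14.6
tcp_pos: [539.6, 99.4, 37.5]
tool_rot: [-179.7, 0.0, -74.1]
force: [4.0, 1.8, 5.5]
width: 21.4
grasp_force: 32.9
```

jog_arm(moves=[[0, 0.0005, 0, 0, 0, 0, 0.016], [0, 0.0005, 0, 0, 0, 0, 0.016], [0, 0.0005, 0, 0, 0, 0, 0.016], [0, 0, 0, 0, 0, 0, 0.016]])

```text
time_s: 15.0
tcp_pos: [538.2, 99.0, 37.6]
tool_rot: [-179.7, 0.0, -74.1]
force: [5.1, 1.1, 6.3]
width: 21.4
grasp_force: 32.9
```

jog_arm(moves=[[0, 0.0005, 0, 0, 0, 0, 0.016], [0, 0.0005, 0, 0, 0, 0, 0.016], [0, 0.0005, 0, 0, 0, 0, 0.016], [0, 0, 0, 0, 0, 0, 0.016]])

```text
time_s: 15.4
tcp_pos: [537.4, 98.9, 37.6]
tool_rot: [-179.6, 0.0, -74.1]
force: [7.7, 1.6, 4.5]
width: 21.4
grasp_force: 32.8
```

jog_arm(moves=[[0, 0.0005, 0, 0, 0, 0, 0.016], [0, 0.0005, 0, 0, 0, 0, 0.016], [0, 0, 0, 0, 0, 0, 0.016]])

```text
time_s: 15.7
tcp_pos: [537.3, 98.8, 37.8]
tool_rot: [-179.4, 0.0, -74.1]
force: [11.6, 1.8, 1.2]
width: 21.2
grasp_force: 32.5
```

jog_arm(moves=[[0, 0.0007, 0, 0, 0, 0, 0.016], [0, 0, 0, 0, 0, 0, 0.016], [0, 0, 0, 0, 0, 0, 0.016], [0, 0, 0, 0, 0, 0, 0.016], [0, 0, 0, 0, 0, 0, 0.016], [0, 0, 0, 0, 0, 0, 0.016]])

```text
time_s: 16.3
tcp_pos: [537.2, 98.8, 37.8]
tool_rot: [-179.4, 0.0, -74.1]
force: [13.9, 2.1, -0.7]
width: 21.5
grasp_force: 32.4
```

jog_arm(moves=[[0, -0.0005, 0, 0, 0, 0, 0.016], [0, -0.0005, 0, 0, 0, 0, 0.016], [0, 0, 0, 0, 0, 0, 0.016], [0, 0, 0, 0, 0, 0, 0.04], [0, 0, 0, 0, 0, 0, 0.04], [0, 0, 0, 0, 0, 0, 0.04], [0, 0, 0, 0, 0, 0, 0.04], [0, 0, -0.03, 0, 0, 0, 0.04], [0, 0, -0.045, 0, 0, 0, 0.04], [0.01, -0.02, -0.04, 0, 0, 0, 0.04], [0, 0, 0, 0, 0, 0, 0.04], [0, 0, 0, 0, 0, 0, 0.04]])

```text
time_s: 17.5
tcp_pos: [556.5, 93.7, 151.0]
tool_rot: [-179.9, 0.0, -74.2]
force: [-0.1, 0.6, 0.2]
width: 39.5
grasp_force: 0.0
```

Run:
```python
from h import *
s=observe();print(s['tcp_pos'],s['tool_rot'],s['width'],s['force'])
I=camera_info('wrist');p,d=capture('wrist')
a=p[0:270,150:470];save('w5',cv2.convertScaleAbs(cv2.resize(a,None,fx=2.2,fy=2.2,interpolation=cv2.INTER_CUBIC),alpha=1.6,beta=15))
hsv=cv2.cvtColor(p,cv2.COLOR_RGB2HSV)
m=((hsv[...,0]>15)&(hsv[...,0]<35)&(hsv[...,1]>130)&(hsv[...,2]>100)).astype(np.uint8)
n,l,st,ce=cv2.connectedComponentsWithStats(m)
for i in range(1,n):
    if st[i,4]>=250:
        w=onplane(I,*ce[i],62);print(ce[i].round(1),st[i].tolist(),w.round(1),'tray',(w[:2]@[.9615,.2748]-580.2).round(1),(w[:2]@[-.2748,.9615]+84.5).round(1))
```

```text
[556.5027478   93.7154656  151.03517912] [-1.79940149e+02  3.60279080e-02 -7.41564202e+01] 39.546410806086 [-0.09447723  0.61482374  0.15738814]
[268.5 128.9] [258, 109, 21, 41, 733] [560.6  40.1  62. ] tray -30.1 -31.0
[187.4 130.9] [174, 118, 28, 27, 599] [619.5  58.3  62. ] tray 31.5 -29.7
[418.4 226.6] [413, 176, 12, 107, 762] [416.9  82.   62. ] tray -156.8 48.8
[328.5 205.8] [311, 179, 41, 57, 635] [496.5  85.4  62. ] tray -79.4 30.1
[275.7 208.6] [263, 196, 26, 25, 608] [537.   99.3  62. ] tray -36.5 32.4
```

View pics/w5.png

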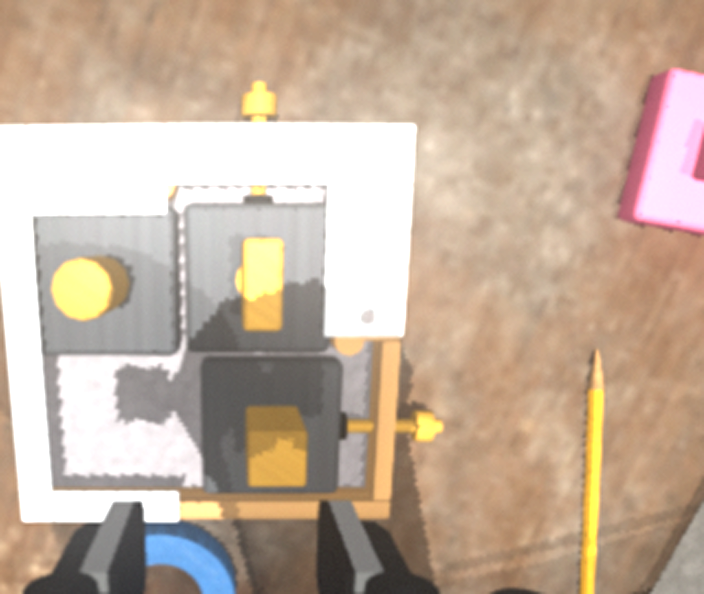

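Both blocks rest on the black rubber faces, bar block at (258,202) and square-knob block at (342,425), and the round block is in its bay. Handing in.

```bash
python3 -c "
from cell import finish_job
print(finish_job())"
```

```text
the job is handed in; nothing more can be done
None
```

I handed the job in at about 17.5 s: the bar-knob block sits against the side stop, the square-knob block against the front stop, and the round-knob block is still in its bay; the judge's result was not shown.

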